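# Turn the coaster over and lay it in the tasting board

### The job

The coaster for the next tasting cup has been left on the table cork side up. Turn it over and lay it flat in the empty square recess of the wooden tasting board, glazed side up and cork down, and let go of it. Do not drop or throw it, and leave the cup and coaster already on the board and the bowl standing where they are.

Things in the scene. Friction and masses are not known exactly. Their poses are not given: they have to be found in the camera images.
- coaster_center (a point): Centre (half-way up) of the loose square coaster, 64 x 64 x 10 mm, about 75 g, square-edged. One face brown cork, the other grey-green glaze with two thin cream squares. x, y run square to its sides; z points out of the CORK face: straight up at the start (lying on the table), straight down when done. It can stand by itself on a 64 x 10 mm side. Friction near 1.
- recess (a point): Centre of the floor of the board's empty square recess, 80 x 80 mm, 4 mm deep. Its floor is 14 mm and the board's top 18 mm above the table, so a coaster in it stands 6 mm proud. x points across the board, y along it to the other recess, z up; its sides run along x and y. The coaster fits any way round with 8 mm to spare on each side.
- board: The tasting board, pale wood, 112 mm (x) by 232 mm (y) by 18 mm high, fixed to the table. Origin under its centre, on the table; z up. The empty recess is centred 57 mm towards -y, the occupied one 57 mm towards +y. (Bottles 235 mm tall stand along the table's far edge, 0.84 m and more ahead of the robot; keep the arm clear of them.)
- cup: Small off-white tasting cup, 58 mm wide, 42 mm high, standing loose on the coaster in the board's occupied recess. Origin at the centre of its foot. Leave it alone.
- set_coaster: The other coaster, the same size, already lying glazed side up in the occupied recess under the cup. Origin at the centre of its underside. Leave it alone.
- bowl: Off-white ceramic bowl, 90 mm wide, 42 mm high, loose on the table. Origin at the centre of its foot. Leave it alone.
Not all that is in view belongs to the job. Leave any orange or purple look-alike of the part that bears coaster_center alone.

How it is judged:
By the outcome, as a careful person would: the job done as asked, in the order asked, and still so for the second after the job is handed in, with the robot touching nothing.
It also fails if it takes over 54 s, if anything falls off the work surface, if the arm or the gripper's body presses on something with over 40 N, if the wrist force passes 120 N, or if a joint passes its speed limit or range.

### The arm

A 6-joint arm with a two-finger parallel gripper is mounted at the origin on the work surface. World frame = base frame: x ahead of the robot, y to its left, z up, the work surface at z = 0. Lengths are in m, angles in rad, forces in N, time in s.
With the tool pointing down it reaches from about 0.375 to 0.9 m from the base axis. Payload 3.1 kg.
Tool frame: the origin (TCP) lies midway between the tips of the shut fingers; the grasp point (between the pads) lies 19 mm behind it; z points along the fingers, y is the direction in which the jaws open and shut (so a half turn about z gives the same grasp; the last joint's range is limited). The gripper opens to 87 mm and grips with 3 to 60 N. Pads are 19 mm wide; open, the fingers measure 117 mm over their backs; the gripper's body (75 mm by 190 mm) begins 51 mm behind the grasp point.
Start: joints at [1.159, 0.527, 1.433, -0, 1.181, -0.178], TCP at [0.144, 0.608, 0.223] pointing down, gripper open.
Joint ranges: [-3.08, 3.08], [-0.75, 2.2], [0.22, 2.44], [-1.43, 4.57], [0, 2.65], [-2.85, 2.85]. Speed limits (rad/s): [2.79, 2.79, 3.14, 3.14, 3.14, 3.14].

### API

Orientations are given as a unit quaternion [x, y, z, w].
In Python, from rig import robot gives the robot as it stands.
- The arm moves only by the tool move_arm, never from a script. Its argument "rows" is one flat list of numbers, 7 for each row, row after row: the shift along the world's x, y, z in mm, then the turn, a rotation vector about the world's x, y, z in rad, then the closure, from 0 (fully open) to 1 (shut). A call has 1 to 12 rows; each row shifts and turns the commanded pose from where the row before left it; what a row does not reach is not made up. A row lasts 1/10 s, in which the tool goes at most 50 mm and 8.59 degrees, less where a joint would pass 70% of its speed; a pose out of reach is approached as far as the arm can. A call with a gripper value outside its range is refused whole. The fingers move at their own pace and stop on an object; "grip_force" is the grip in N (left out, the last holds). Time passes only in rows, so rows that do not move let the fingers close. It gives the time, the measured TCP pose, the force and the opening at its end, in the units of the state.
- robot.get_obs(): the state, without advancing time (a new reading comes with each control period).
- robot.camera(name): name is "scene" or "top" or "wrist"; returns a dict with "color" (400x640x3 uint8, red, green, blue), "z_map" (400x640 float32, m along the optical axis (not along the pixel's ray), 0 where there is no reading), "camera_matrix" (3x3 intrinsics, pixels), "distortion" ([k1, k2, p1, p2, k3] as OpenCV has them; the pictures are not rectified), "R" (3x3) and "t" (3): a world point X has camera coordinates R X + t; the wrist camera has in their place "tool_from_camera" (4x4, takes a point from camera to tool coordinates, whose origin is the TCP and whose axes are the flange's). Camera axes: x right, y down, z forward; pixel columns grow to the right and rows downward; lengths in m; the calibration is good to about 2 mm. A picture is of the moment at which its call begins: read the wrist's pose just before it.
- robot.hand_in(): hands the job in, once; it reports no verdict.
Trained networks look in the newest picture that a camera, given by its name, has taken for a name from the list of things; names that differ only in an ending like _2 or _b are one class to them, and where a whole thing is asked for, a point or a joint stands for the part that bears it (a point fixed in the world has none). Each returns a list of dicts, best first, with "conf" (0 to 1); they miss things now and then, are a little off and sometimes report something else, mostly with a low value. They report only what shows in the picture. A call takes as long as a camera call. They do not tell look-alikes from the thing itself.
- robot.search_frame(camera, thing): "at" ([column, row] in pixels, amid what is visible of it).
- robot.spot_point(camera, thing): "at" ([column, row] in pixels: a listed point, or the origin of a listed thing).
The state is a dict: "time": time; "q": joint angles; "joint_velocities": joint speeds; "joint_torque": joint torques, N m; "position": TCP position; "tool_rot": TCP orientation; "ft_force": force on the tool from outside, world axes, zero at the start; "moment": the same for the moment, N m; "grip_width": finger opening in m.
Only numpy, scipy, OpenCV 4.12 (cv2) and the standard library are available. Lean on these libraries where they do the work, as an engineer would, in place of code of your own. Each camera call takes 0.05 s, during which the arm holds its last target.

## Working session

There is one attempt and no reset: what is moved stays moved. The work goes in short steps, Python scripts to look and compute and a tool call to move; the robot and the scene stay as the last step left them, time stands still between calls to the robot, and variables do not carry over. Pictures are saved under pics/ and viewed, and the job is handed in when it is done.

Besides the shell and the picture viewer there is one more tool, called after ">>>" as name(argument=value, ...) on one line, values as JSON. move_arm: Moves the arm, as the interface text tells. Its arguments: {"type":"object","properties":{"rows":{"type":"array","items":{"type":"number"}},"grip_force":{"type":"number"}},"required":["rows"]}

```bash
ls; mkdir -p pics
python3 - <<'E'
from rig import robot
import cv2, numpy as np
print(robot.get_obs())
for n in ["scene","top","wrist"]:
    c=robot.camera(n)
    cv2.imwrite(f"pics/{n}0.png",c["color"][:,:,::-1])
    np.savez(f"pics/{n}0.npz",**c)
    for th in ["coaster_center","recess","board","cup","bowl"]:
        print(n,th,robot.spot_point(n,th)[:3])
E
```

```text
pics
{'time': 0.0, 'q': array([ 1.15949813e+00,  5.28420112e-01,  1.43390952e+00,  2.85532676e-06,
        1.18139901e+00, -1.78513820e-01]), 'joint_velocities': array([-7.01170024e-05, -7.05398396e-04,  1.74236086e-03,  8.60246979e-04,
        1.43330520e-03, -2.01629346e-04]), 'joint_torque': array([-1.16144103e-03, -4.40042210e+01, -1.76589704e+01,  6.31952821e-02,
        5.82905835e-02, -1.78745668e-04]), 'position': array([0.1438597 , 0.6074618 , 0.22159764]), 'tool_rot': array([ 1.16130043e-01,  9.93233443e-01, -1.02150385e-03, -3.11675410e-04]), 'ft_force': array([0.8813845 , 0.02054243, 0.26222594]), 'moment': array([0.0396334 , 0.01435923, 0.04867864]), 'grip_width': 0.08727776648145243}
scene coaster_center [{'at': [413.2, 183.7], 'conf': 0.93}, {'at': [433.1, 216.3], 'conf': 0.84}, {'at': [339.1, 198.7], 'conf': 0.71}]
scene recess [{'at': [248.2, 168.6], 'conf': 0.63}]
scene board [{'at': [266.9, 180.5], 'conf': 0.71}]
scene cup [{'at': [280.3, 176.8], 'conf': 0.74}]
scene bowl [{'at': [311.2, 249.4], 'conf': 0.67}, {'at': [280.7, 181.5], 'conf': 0.3}]
top coaster_center [{'at': [285.2, 214.1], 'conf': 0.81}, {'at': [162.4, 216.9], 'conf': 0.8}, {'at': [206.4, 277.3], 'conf': 0.77}]
top recess [{'at': [422.7, 230.9], 'conf': 0.76}]
top board [{'at': [385.1, 221.6], 'conf': 0.94}]
top cup [{'at': [361.0, 213.7], 'conf': 0.78}]
top bowl [{'at': [290.7, 125.9], 'conf': 0.87}]
wrist coaster_center []
wrist recess []
wrist board []
wrist cup []
wrist bowl []
```

View pics/top0.png

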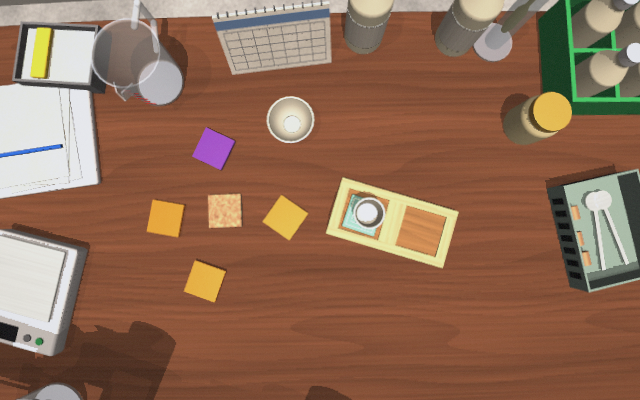

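View pics/scene0.png

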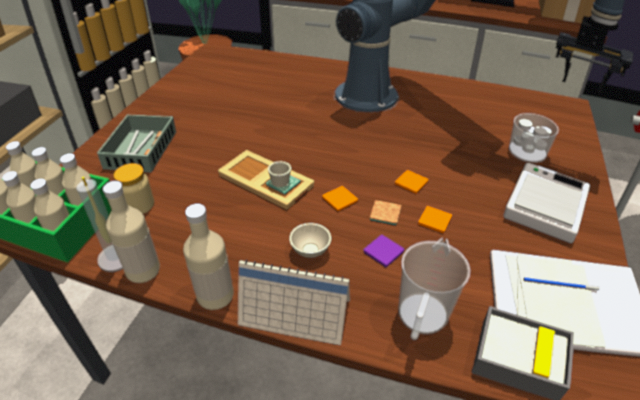

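View pics/wrist0.png

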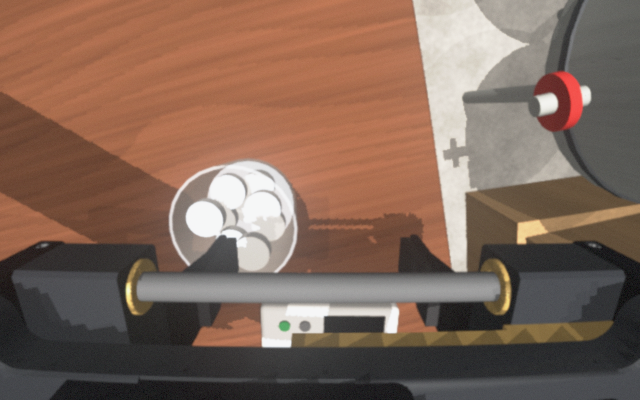

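The top view shows the cork coaster at (225,211). Around it are orange look-alikes at (166,218), (285,217) and (205,281), and a purple one at (214,149). The board runs from (335,205) to (450,240) with its empty recess at (424,231), the cup is at (368,212), and the bowl is at (291,120).

```bash
cat > h.py <<'E'
import numpy as np, cv2
def plane_pt(c,uv,z):
    K=c["camera_matrix"];D=c["distortion"];R=c["R"];t=c["t"]
    n=cv2.undistortPoints(np.array(uv,float).reshape(-1,1,2),K,D)[:,0]
    d=np.c_[n,np.ones(len(n))]@R      # R^T d
    o=-R.T@t
    s=(z-o[2])/d[:,2]
    return o+d*s[:,None]
def cloud(c):
    K=c["camera_matrix"];D=c["distortion"];R=c["R"];t=c["t"]
    h,w=c["z_map"].shape
    u,v=np.meshgrid(np.arange(w),np.arange(h))
    n=cv2.undistortPoints(np.stack([u,v],-1).reshape(-1,1,2).astype(float),K,D)[:,0]
    P=np.c_[n,np.ones(len(n))]*c["z_map"].reshape(-1,1)
    return ((P-t)@R).reshape(h,w,3)
E
python3 - <<'E'
import numpy as np, cv2
from h import *
c=dict(np.load("pics/top0.npz"))
P=cloud(c)
print("cam",-c["R"].T@c["t"], c["camera_matrix"][0,0])
img=c["color"]
# wood table height
print("table z",np.median(P[240:260,230:300,2]), "coaster z",np.median(P[205:217,218:232,2]),"board mid",np.median(P[215:228,392:398,2]),"recess",np.median(P[225:238,412:430,2]))
def rect(mask,z,name):
    cs,_=cv2.findContours(mask.astype(np.uint8),cv2.RETR_EXTERNAL,cv2.CHAIN_APPROX_NONE)
    k=max(cs,key=cv2.contourArea)[:,0]
    X=plane_pt(c,k,z)[:,:2]
    r=cv2.minAreaRect((X*1000).astype(np.float32)); print(name,r, cv2.boxPoints(r).round(0).tolist())
hsv=cv2.cvtColor(img,cv2.COLOR_RGB2HSV)
print(hsv[211,225],hsv[211,200],hsv[260,260],hsv[230,424],hsv[220,395],hsv[281,205])
np.set_printoptions(linewidth=200)
roi=np.zeros(hsv.shape[:2],bool)
m=roi.copy(); m[185:238,195:255]=(hsv[185:238,195:255,2]>150); rect(m,0.010,"coaster")
m=roi.copy(); m[165:280,315:470]=(hsv[165:280,315:470,2]>175); rect(m,0.018,"board")
m=roi.copy(); m[95:150,260:322]=(hsv[95:150,260:322,2]>150)&(hsv[95:150,260:322,1]<110); rect(m,0.042,"bowl")
for n,sl in dict(o1=(195,242,140,192),o2=(190,245,257,315),o3=(255,305,178,232),p=(122,175,186,240)).items():
    a,b,d,e=sl; m=roi.copy(); m[a:b,d:e]=(hsv[a:b,d:e,2]>150)&(hsv[a:b,d:e,1]>100); rect(m,0.010,n)
# recess
m=roi.copy(); s=hsv[200:262,390:455]; m[200:262,390:455]=(s[:,:,0]<16); rect(m,0.016,"recess")
for uv,z in [((148,80),0.1),((272,60),0.1)]: print(plane_pt(c,[uv],z))
E
```

```text
cam [ 0.52936498 -0.01368084  0.74990616] 382.430864713331
table z 0.0007697208440819194 coaster z 0.010757567347210483 board mid 0.018547717369665633 recess 0.014980148513973484
[ 15 116 231] [ 10 149 145] [  9 140 129] [ 14 149 199] [ 29  74 231] [ 20 175 230]
coaster ((549.9118041992188, 192.03738403320312), (66.36357116699219, 89.71646118164062), 1.7291139364242554) [[515.0, 236.0], [518.0, 146.0], [584.0, 148.0], [582.0, 238.0]]
board ((520.7843627929688, -144.18406677246094), (233.47520446777344, 113.07752227783203), 72.43440246582031) [[432.0, -238.0], [539.0, -273.0], [610.0, -50.0], [502.0, -16.0]]
bowl ((718.5216064453125, 45.97273635864258), (90.35469055175781, 87.73719024658203), 88.77522277832031) [[674.0, 2.0], [761.0, -0.0], [763.0, 90.0], [676.0, 92.0]]
o1 ((536.9443969726562, 296.6722717285156), (66.09342193603516, 66.05238342285156), 79.11368560791016) [[498.0, 270.0], [563.0, 258.0], [576.0, 323.0], [511.0, 335.0]]
o2 ((532.1316528320312, 61.737396240234375), (145.24734497070312, 70.1989974975586), 53.863792419433594) [[461.0, 24.0], [518.0, -18.0], [603.0, 100.0], [547.0, 141.0]]
o3 ((414.05133056640625, 220.03964233398438), (65.82901000976562, 65.47235107421875), 69.47122192382812) [[372.0, 201.0], [433.0, 178.0], [456.0, 239.0], [395.0, 262.0]]
p ((672.8118896484375, 201.67721557617188), (64.49336242675781, 63.76472091674805), 63.54330062866211) [[630.0, 187.0], [687.0, 159.0], [716.0, 216.0], [659.0, 245.0]]
recess ((503.9610290527344, -198.89453125), (78.03759765625, 78.25276947021484), 72.20601654052734) [[455.0, -224.0], [529.0, -248.0], [553.0, -174.0], [479.0, -150.0]]
[[0.77900978 0.2903664  0.1       ]]
[[0.80823581 0.07112975 0.1       ]]
```

Run:
```python
import numpy as np, cv2
from h import *
c=dict(np.load("pics/top0.npz"))
P=cloud(c)
img=c["color"]; hsv=cv2.cvtColor(img,cv2.COLOR_RGB2HSV)
a,b,d,e=185,240,195,318
crop=cv2.resize(img[a:b,d:e],None,fx=6,fy=6,interpolation=cv2.INTER_NEAREST); cv2.imwrite("pics/z1.png",crop[:,:,::-1])
for nm,(a,b,d,e) in dict(coaster=(188,234,202,248),o2=(190,245,260,312)).items():
    m=np.zeros(hsv.shape[:2],np.uint8); m[a:b,d:e]=hsv[a:b,d:e,2]>185
    cs,_=cv2.findContours(m,cv2.RETR_EXTERNAL,cv2.CHAIN_APPROX_NONE); k=max(cs,key=cv2.contourArea)
    hz=P[...,2]>0.006; 
    X=plane_pt(c,k[:,0],0.010)[:,:2]; r=cv2.minAreaRect((X*1000).astype(np.float32)); print(nm,cv2.boundingRect(k),r,cv2.boxPoints(r).round().tolist())
# second method: scene camera
s=dict(np.load("pics/scene0.npz")); hs=cv2.cvtColor(s["color"],cv2.COLOR_RGB2HSV)
m=np.zeros(hs.shape[:2],np.uint8); m[198:226,366:406]=(hs[198:226,366:406,2]>185)
cs,_=cv2.findContours(m,cv2.RETR_EXTERNAL,cv2.CHAIN_APPROX_NONE); k=max(cs,key=cv2.contourArea)
X=plane_pt(s,k[:,0],0.010)[:,:2]; r=cv2.minAreaRect((X*1000).astype(np.float32)); print("scene",r)
cv2.imwrite("pics/z2.png",cv2.resize(s["color"][150:250,220:460],None,fx=3.3,fy=3.3)[:,:,::-1])
```

```text
coaster (208, 194, 33, 34) ((549.716552734375, 179.6834259033203), (62.831687927246094, 64.05177307128906), 89.72746276855469) [[518.0, 148.0], [582.0, 148.0], [582.0, 211.0], [518.0, 211.0]]
o2 (263, 195, 45, 45) ((534.5072021484375, 61.47467041015625), (64.11639404296875, 63.68929672241211), 54.010494232177734) [[490.0, 54.0], [541.0, 17.0], [579.0, 69.0], [528.0, 106.0]]
scene ((549.1934204101562, 178.33045959472656), (64.80962371826172, 64.70240783691406), 1.1947708129882812)
```

View pics/z1.png

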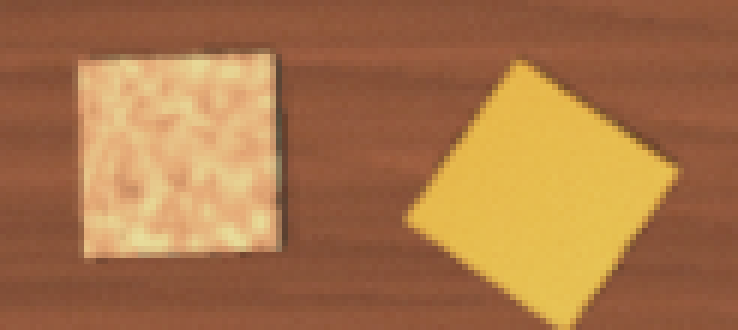

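The coaster is at about (549.5, 179) mm, with its sides 1.7° off the world axes. The recess is at (504, -199), with the board's x axis at about -17.6°.

My plan:
1. Grip the coaster by its sides with the tool tilted out 35°.
2. Rotate 90° and stand it on its edge.
3. Regrip from the glaze side with the tool tilted out 45°.
4. Rotate another 90° and lay it in the recess.

>>> move_arm(rows=[33.8,-35.6,0,0,0,0.022,0.1,33.8,-35.6,0,0,0,0.022,0.1,33.8,-35.6,0,0,0,0.022,0.1,33.8,-35.6,0,0,0,0.022,0.1,33.8,-35.6,0,0,0,0.022,0.1,33.8,-35.6,0,0,0,0.022,0.1,33.8,-35.6,0,0,0,0.022,0.1,33.8,-35.6,0,0,0,0.022,0.1,33.8,-35.6,0,0,0,0.022,0.1,33.8,-35.6,0,0,0,0.022,0.1,33.8,-35.6,0,0,0,0.022,0.1,33.8,-35.6,0,0,0,0.022,0.1], grip_force=20)

```text
time: 2.1
position: [0.551, 0.1792, 0.2228]
tool_rot: [-0.016, 1.0, 0.0, 0.0]
ft_force: [1.1, 2.2, -0.3]
grip_width: 0.078
```

```bash
cat >> h.py <<'E'
from scipy.spatial.transform import Rotation as Ro
def st(robot):
    o=robot.get_obs(); R=Ro.from_quat(o["tool_rot"]).as_matrix()
    d=R[:,2]; j=R[:,1]
    print("t",round(o["time"],2),"pos",(o["position"]*1000).round(1),"point",d.round(3),"jaw",j.round(3),"jaw az",np.degrees(np.arctan2(j[1],j[0])).round(2),"tilt",np.degrees(np.arccos(-d[2])).round(2),"q",o["q"].round(3),"F",o["ft_force"].round(2),"w",round(o["grip_width"]*1000,1))
    return o
E
python3 -c "
from rig import robot
from h import *
st(robot)"
```

```text
t 2.1 pos [551.  179.2 222.8] point [ 0.001  0.    -1.   ] jaw [-0.032  0.999  0.   ] jaw az 91.82 tilt 0.03 q [ 0.122  0.466  1.55   0.     1.126 -1.481] F [ 1.09  2.25 -0.33] w 78.0
```

>>> move_arm(rows=[0.7,0,-20,0.004,-0.122,0,0.1,0.7,0,-30,0.004,-0.122,0,0.1,0.7,0,-30,0.004,-0.122,0,0.1,0.7,0,-30,0.004,-0.122,0,0.1,0.7,0,-30,0.004,-0.122,0,0.1,0,0,-20,0,0,0,0.1,0,0,0,0,0,0,0.1])

```text
time: 2.8
position: [0.5566, 0.1675, 0.1006]
tool_rot: [-0.008, 0.975, -0.018, 0.223]
ft_force: [-0.3, 0.3, 0.2]
grip_width: 0.0784
```

```bash
python3 -c "
from rig import robot
from h import *
o=st(robot)
c=robot.camera('wrist'); cv2.imwrite('pics/w1.png',c['color'][:,:,::-1])
c=robot.camera('top'); cv2.imwrite('pics/t1.png',c['color'][:,:,::-1])
"
```

```text
t 2.8 pos [556.6 167.5 100.6] point [ 0.435 -0.033 -0.9  ] jaw [-0.007  0.999 -0.039] jaw az 90.38 tilt 25.88 q [ 0.153  0.584  1.972 -0.601  0.175 -0.862] F [-0.34  0.32  0.15] w 78.4
```

View pics/w1.png

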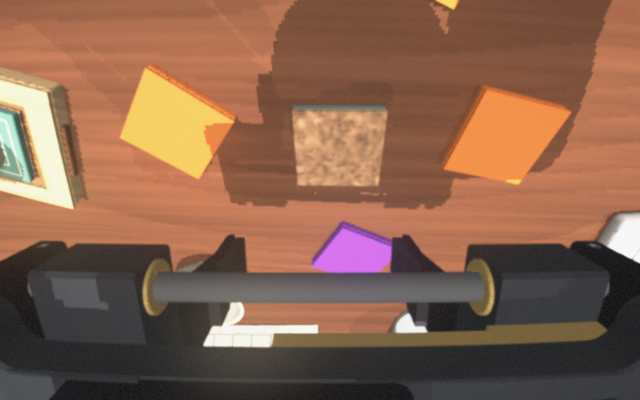

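At 26° outward tilt joint 5 is nearly straight, so I'll use lateral tilts instead, with the jaw roughly radial. The wrist picture shows the cork coaster centred at (340,146), between the two orange ones at (178,122) and (507,135).

```bash
cat >> h.py <<'E'
def target(jaw_az, tilt, sgn_dir):
    # jaw horizontal at azimuth jaw_az(deg); pointing = down tilted by tilt(deg) by rotation about +jaw axis
    a=np.radians(jaw_az); j=np.array([np.cos(a),np.sin(a),0]); z=np.array([0,0,-1.]); x=np.cross(j,z)
    R=np.c_[x,j,z]
    return Ro.from_rotvec(j*np.radians(tilt)).as_matrix()@R
def delta(o,Rt,pt):
    Rc=Ro.from_quat(o["tool_rot"]).as_matrix()
    rv=Ro.from_matrix(Rt@Rc.T).as_rotvec()
    print("dp",(np.array(pt)-o["position"]*1000).round(1),"rv",rv.round(4),"deg",np.degrees(np.linalg.norm(rv)).round(2))
E
python3 -c "
from rig import robot
from h import *
o=st(robot)
delta(o,target(1.7,0,1),[549.5,172.5,150])
print(target(1.7,-45,1)[:,2])
"
```

```text
t 2.9 pos [558.3 167.9 102.8] point [ 0.439 -0.032 -0.898] jaw [-0.006  0.999 -0.038] jaw az 90.34 tilt 26.13 q [ 0.153  0.581  1.97  -0.597  0.175 -0.865] F [ 1.1  -0.14  0.39] w 78.5
dp [-8.8  4.6 47.2] rv [ 0.3792  0.3332 -1.5264] deg 92.11
[ 0.0209772  -0.70679556 -0.70710678]
```

>>> move_arm(rows=[0,0,25,0.0345,0.0303,-0.1388,0.1,-1,0,22,0.0345,0.0303,-0.1388,0.1,-1,0.5,0,0.0345,0.0303,-0.1388,0.1,-1,0.5,0,0.0345,0.0303,-0.1388,0.1,-1,0.5,0,0.0345,0.0303,-0.1388,0.1,-1,0.5,0,0.0345,0.0303,-0.1388,0.1,-1,0.5,0,0.0345,0.0303,-0.1388,0.1,-1,0.5,0,0.0345,0.0303,-0.1388,0.1,-1,0.5,0,0.0345,0.0303,-0.1388,0.1,-1,0.5,0,0.0345,0.0303,-0.1388,0.1,0,0.5,0,0.0345,0.0303,-0.1388,0.1,0,0,0,0,0,0,0.1])

```text
time: 4.1
position: [0.5511, 0.1723, 0.1513]
tool_rot: [0.697, 0.717, 0.002, 0.001]
ft_force: [-0.2, -0.7, -0.0]
grip_width: 0.0783
```

```bash
python3 -c "
from rig import robot
from h import *
o=st(robot)
delta(o,target(1.7,-45,1),[549.5,172.5,80])
"
```

```text
t 4.1 pos [551.1 172.3 151.3] point [ 0.004  0.002 -1.   ] jaw [1.    0.029 0.004] jaw az 1.63 tilt 0.26 q [0.109 0.554 1.626 0.002 0.958 0.079] F [-0.2 -0.7 -0. ] w 78.3
dp [ -1.6   0.2 -71.3] rv [-7.874e-01 -1.910e-02 -5.000e-04] deg 45.13
```

>>> move_arm(rows=[-0.3,0,-11,-0.1312,-0.0032,0,0.1,-0.3,0,-12,-0.1312,-0.0032,0,0.1,-0.3,0,-12,-0.1312,-0.0032,0,0.1,-0.3,0,-12,-0.1312,-0.0032,0,0.1,-0.3,0,-12,-0.1312,-0.0032,0,0.1,0,0,-12,-0.1312,-0.0032,0,0.1,0,0,0,0,0,0,0.1])

```text
time: 4.8
position: [0.5448, 0.1749, 0.0739]
tool_rot: [0.64, 0.666, -0.271, 0.272]
ft_force: [-1.0, -1.1, -0.4]
grip_width: 0.0784
```

```bash
python3 -c "
from rig import robot
from h import *
o=st(robot)
delta(o,target(1.7,-45,1),[549.5,172.5,8])
c=robot.camera('wrist'); cv2.imwrite('pics/w2.png',c['color'][:,:,::-1])
c=robot.camera('scene'); cv2.imwrite('pics/s2.png',cv2.resize(c['color'][80:280,240:540],None,fx=2.6,fy=2.6)[:,:,::-1])
"
```

```text
t 4.8 pos [544.8 174.9  73.9] point [ 0.015 -0.709 -0.705] jaw [ 0.999  0.034 -0.013] jaw az 1.96 tilt 45.18 q [ 0.46   0.89   1.453 -0.732  1.291  0.812] F [-1.03 -1.08 -0.37] w 78.4
dp [  4.7  -2.4 -65.9] rv [ 0.0034 -0.0131 -0.0046] deg 0.82
```

View pics/w2.png

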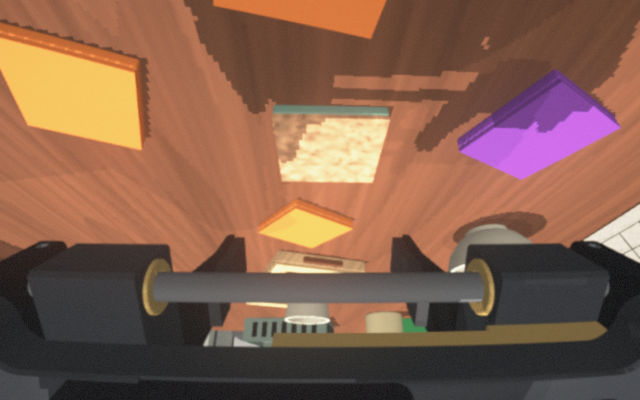

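View pics/s2.png

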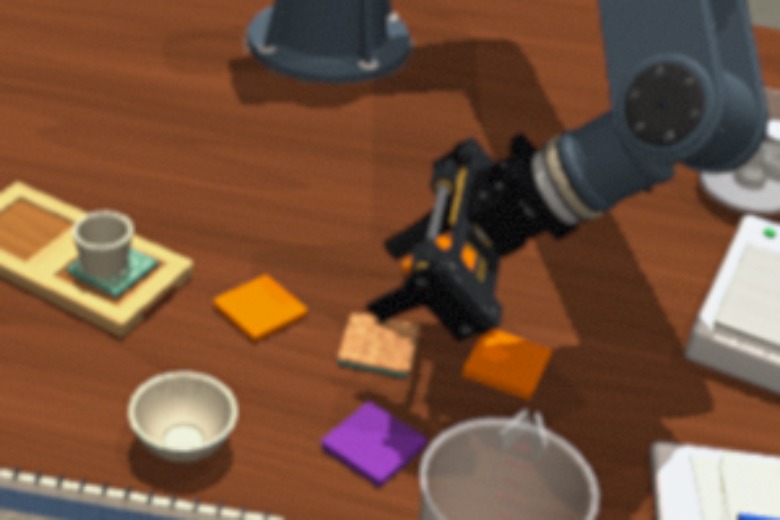

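>>> move_arm(rows=[2,-1,-12,0.0034,-0.0131,-0.0046,0.1,2,-1,-12,0,0,0,0.1,0.7,-0.4,-12,0,0,0,0.1,0,0,-10,0,0,0,0.1,0,0,0,0,0,0,0.1])

```text
time: 5.4
position: [0.5514, 0.1691, 0.0312]
tool_rot: [0.647, 0.66, -0.265, 0.276]
ft_force: [-0.3, -0.5, -0.4]
grip_width: 0.0781
```

```bash
python3 -c "
from rig import robot
from h import *
o=st(robot)
delta(o,target(1.7,-45,1),[549.5,172.5,8])
c=robot.camera('wrist'); cv2.imwrite('pics/w3.png',c['color'][:,:,::-1])
"
```

```text
t 5.4 pos [551.4 169.1  31.2] point [ 0.021 -0.706 -0.708] jaw [1.    0.022 0.007] jaw az 1.28 tilt 44.97 q [ 0.448  0.954  1.452 -0.754  1.233  0.873] F [-0.35 -0.49 -0.4 ] w 78.1
dp [ -1.9   3.4 -23.2] rv [-0.0008  0.007   0.0074] deg 0.59
```

View pics/w3.png

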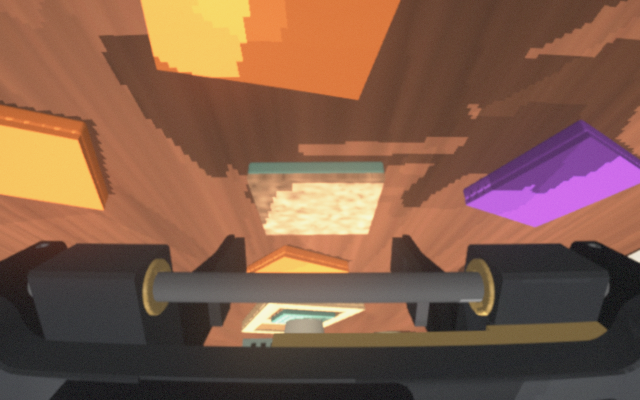

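```bash
python3 -c "
from rig import robot
from h import *
for k in range(3):
    o=robot.get_obs(); print(o['position']*1000,o['joint_velocities'].round(4))
    c=robot.camera('wrist')
R=Ro.from_quat(o['tool_rot']).as_matrix(); T=c['tool_from_camera']
Rw=R@T[:3,:3]; tw=R@T[:3,3]+o['position']
c['R']=Rw.T; c['t']=-Rw.T@tw
print((plane_pt(c,[(251,175),(384,174),(372,234),(269,234)],.010)*1000).round(1))
cv2.imwrite('pics/w3z.png',cv2.resize(c['color'][140:260,220:420],None,fx=4,fy=4,interpolation=0)[:,:,::-1])
"
```

```text
[551.73544653 169.35488224  31.95738187] [ 0.0055 -0.0157 -0.0102 -0.0042  0.0063 -0.0014]
[552.07840134 169.67702538  32.43165341] [ 0.005  -0.0134 -0.0068 -0.0001  0.0015  0.0005]
[552.33191068 169.90336713  32.8114468 ] [ 0.0036 -0.0075 -0.0039 -0.0001 -0.0015  0.0007]
[[520.3 211.2  10. ]
 [581.6 212.4  10. ]
 [587.6 143.2  10. ]
 [521.3 143.4  10. ]]
```

View pics/w3z.png

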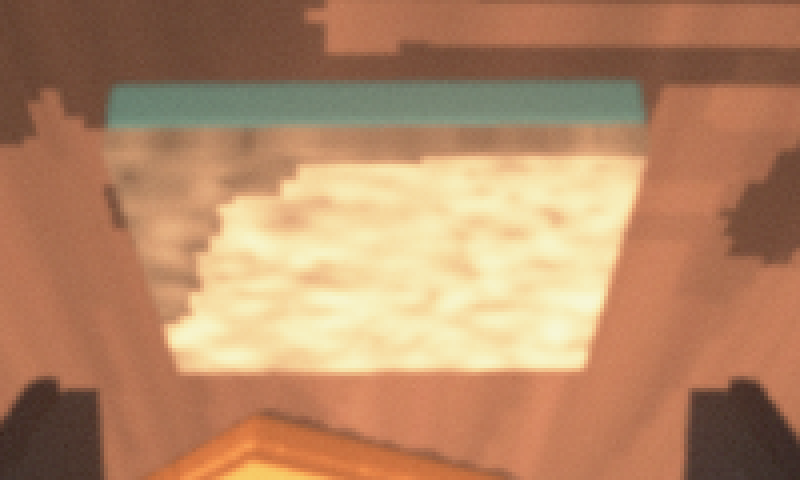

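>>> move_arm(rows=[-2.5,2.5,-4,-0.0008,0.007,0.0074,0.1,0,0,0,0,0,0,0.1,0,0,0,0,0,0,0.1,0,0,0,0,0,0,0.1])

```text
time: 6.0
position: [0.5498, 0.1726, 0.0289]
tool_rot: [0.644, 0.663, -0.265, 0.276]
ft_force: [0.6, -0.1, -0.1]
grip_width: 0.0783
```

```bash
python3 -c "
from rig import robot
from h import *
o=st(robot);print(o['joint_velocities'].round(4))
delta(o,target(1.7,-45,1),[549.5,172.5,8])
c=robot.camera('wrist')
cv2.imwrite('pics/w4z.png',cv2.resize(c['color'][140:260,220:420],None,fx=4,fy=4,interpolation=0)[:,:,::-1])
R=Ro.from_quat(o['tool_rot']).as_matrix(); T=c['tool_from_camera']
Rw=R@T[:3,:3]; tw=R@T[:3,3]+o['position']
c['R']=Rw.T; c['t']=-Rw.T@tw
np.savez('pics/w4.npz',**c)
"
```

```text
t 6.0 pos [549.8 172.6  28.9] point [ 0.024 -0.706 -0.707] jaw [1.    0.031 0.003] jaw az 1.78 tilt 44.97 q [ 0.454  0.958  1.452 -0.754  1.231  0.871] F [ 0.59 -0.06 -0.1 ] w 78.3
[-0.002  -0.0012 -0.001  -0.0004  0.0013 -0.0009]
dp [ -0.3  -0.1 -20.9] rv [-0.0006  0.003  -0.0013] deg 0.19
```

View pics/w4z.png

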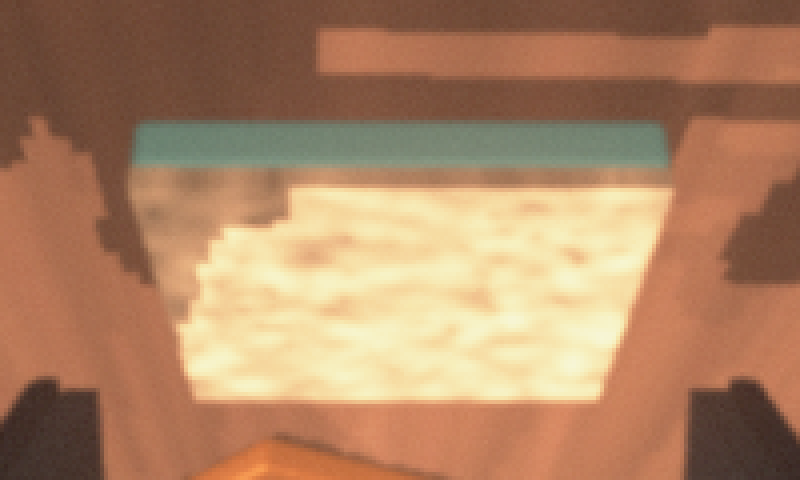

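```bash
python3 -c "
from h import *
c=dict(np.load('pics/w4.npz'))
f=lambda a:[(220+u/4-.4,140+v/4-.4) for u,v in a]
for nr in (168,187):
  X=plane_pt(c,f([(131,nr),(673,nr),(602,402),(193,402)]),.010)*1000
  print(X.round(1).tolist(),X.mean(0).round(1))
print(plane_pt(c,f([(135,122),(665,122)]),.0)*1000)
"
```

```text
[[518.3, 213.9, 10.0], [579.9, 215.4, 10.0], [583.5, 146.0, 10.0], [518.2, 144.7, 10.0]] [550. 180.  10.]
[[517.7, 209.8, 10.0], [580.8, 211.3, 10.0], [583.5, 146.0, 10.0], [518.2, 144.7, 10.0]] [550.1 177.9  10. ]
[[517.0731931  208.52967337   0.        ]
 [581.2011707  210.09793557   0.        ]]
```

>>> move_arm(rows=[0,-0.3,-7,0,0.003,0,0.1,0,-0.3,-7,0,0,0,0.1,0,0,-6.5,0,0,0,0.1,0,0,0,0,0,0,0.1,0,0,0,0,0,0,0.1,0,0,0,0,0,0,0.1])

```text
time: 6.65
position: [0.5496, 0.1719, 0.0081]
tool_rot: [0.643, 0.663, -0.266, 0.274]
ft_force: [-0.2, -0.3, 0.4]
grip_width: 0.0784
```

```bash
python3 -c "
from rig import robot
from h import *
o=st(robot);print(o['joint_velocities'].round(4))
delta(o,target(1.7,-45,1),[550,172,8])
"
```

```text
t 6.65 pos [549.6 171.9   8.1] point [ 0.021 -0.706 -0.708] jaw [ 1.     0.031 -0.001] jaw az 1.75 tilt 44.95 q [ 0.453  0.99   1.448 -0.759  1.211  0.888] F [-0.22 -0.29  0.44] w 78.4
[-0.0002 -0.003   0.0001  0.0004 -0.002  -0.0006]
dp [ 0.4  0.1 -0.1] rv [-0.0008 -0.0005 -0.0009] deg 0.08
```

Right on target. Closing the gripper.

>>> move_arm(rows=[0,0,0,0,0,0,0.2,0,0,0,0,0,0,0.3,0,0,0,0,0,0,0.4,0,0,0,0,0,0,0.4,0,0,0,0,0,0,0.4], grip_force=20)

```text
time: 7.15
position: [0.5498, 0.1719, 0.0083]
tool_rot: [0.643, 0.663, -0.266, 0.274]
ft_force: [-0.3, -0.6, 1.1]
grip_width: 0.0634
```

```bash
python3 -c "
from rig import robot
from h import *
o=st(robot)
c=robot.camera('wrist'); cv2.imwrite('pics/w5.png',c['color'][:,:,::-1])
"
```

```text
t 7.15 pos [549.8 171.9   8.3] point [ 0.022 -0.706 -0.708] jaw [ 1.     0.031 -0.   ] jaw az 1.76 tilt 44.96 q [ 0.453  0.99   1.448 -0.76   1.211  0.888] F [-0.33 -0.59  1.07] w 63.4
```

View pics/w5.png

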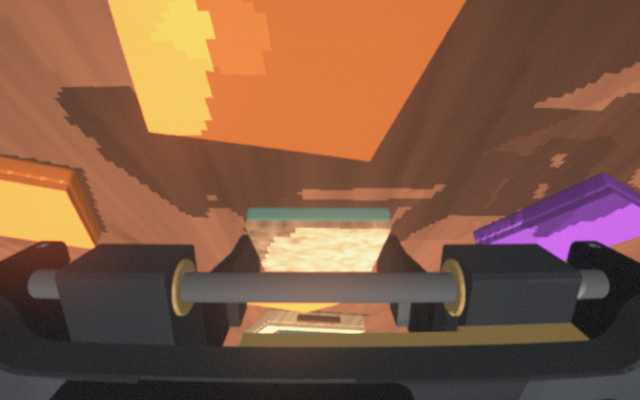

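>>> move_arm(rows=[0,0,12,0,0,0,0.4,0,0,25,0,0,0,0.4,0,0,25,0,0,0,0.4,0,0,20,0,0,0,0.4,0,0,0,0,0,0,0.4])

```text
time: 7.7
position: [0.5514, 0.1727, 0.0936]
tool_rot: [0.644, 0.663, -0.264, 0.276]
ft_force: [-0.1, -0.6, -0.5]
grip_width: 0.0632
```

>>> move_arm(rows=[0,0,0,0.142,0.0044,0,0.4,0,0,0,0.142,0.0044,0,0.4,0,0,0,0.142,0.0044,0,0.4,0,0,0,0.142,0.0044,0,0.4,0,0,0,0.142,0.0044,0,0.4,0,0,0,0.142,0.0044,0,0.4,0,0,0,0.142,0.0044,0,0.4,0,0,0,0.142,0.0044,0,0.4,0,0,0,0.142,0.0044,0,0.4,0,0,0,0.142,0.0044,0,0.4,0,0,0,0.142,0.0044,0,0.4,0,0,0,0,0,0,0.4])

```text
time: 8.9
position: [0.5497, 0.1687, 0.0872]
tool_rot: [0.647, 0.662, 0.263, -0.273]
ft_force: [-0.4, -0.2, -1.4]
grip_width: 0.0637
```

```bash
python3 -c "
from rig import robot
from h import *
o=st(robot);print(o['joint_velocities'].round(4))
delta(o,target(1.7,45,1),[550,176,50])
c=robot.camera('scene'); cv2.imwrite('pics/s3.png',cv2.resize(c['color'][80:280,240:540],None,fx=2.6,fy=2.6)[:,:,::-1])
"
```

```text
t 8.9 pos [549.7 168.7  87.2] point [-0.022  0.702 -0.712] jaw [ 1.     0.025 -0.006] jaw az 1.45 tilt 44.58 q [-0.282  0.784  1.745  0.85   1.095 -0.899] F [-0.37 -0.25 -1.45] w 63.7
[ 0.0697 -0.0578  0.006  -0.0489 -0.0278  0.0902]
dp [  0.3   7.3 -37.2] rv [ 0.0074 -0.0055  0.0044] deg 0.58
```

View pics/s3.png

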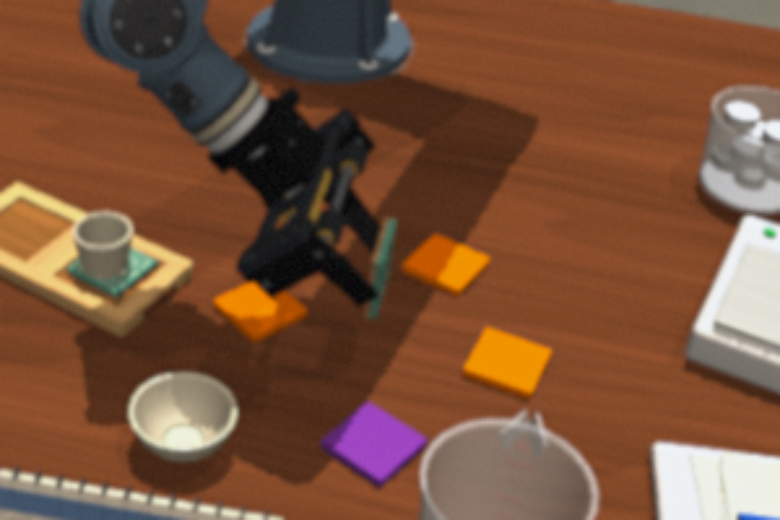

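>>> move_arm(rows=[0,2,-15,0,0,0,0.4,0,2,-17,0,0,0,0.4,0,1,-15,0,0,0,0.4,0,0,0,0,0,0,0.4,0,0,0,0,0,0,0.4,0,0,0,0,0,0,0.4])

```text
time: 9.55
position: [0.5499, 0.1774, 0.0438]
tool_rot: [0.644, 0.665, 0.264, -0.272]
ft_force: [0.1, -0.1, 0.3]
grip_width: 0.0637
```

```bash
python3 -c "
from rig import robot
from h import *
o=st(robot);print(o['joint_velocities'].round(4))
delta(o,target(1.7,45,1),[550,176,26])
"
```

```text
t 9.55 pos [549.9 177.4  43.8] point [-0.022  0.701 -0.713] jaw [0.999 0.032 0.001] jaw az 1.84 tilt 44.55 q [-0.266  0.862  1.748  0.894  1.036 -0.973] F [ 0.06 -0.07  0.27] w 63.7
[-0.0069 -0.005  -0.0034  0.0005  0.001  -0.0014]
dp [  0.1  -1.4 -17.8] rv [ 0.0078  0.0009 -0.0024] deg 0.47
```

>>> move_arm(rows=[0,0,-5,0.0085,0,-0.002,0.4,0,0,-5,0,0,0,0.4,0,0,-4,0,0,0,0.4,0,0,0,0,0,0,0.4,0,0,0,0,0,0,0.4,0,0,0,0,0,0,0.4])

```text
time: 10.15
position: [0.5498, 0.1769, 0.0293]
tool_rot: [0.644, 0.663, 0.267, -0.275]
ft_force: [-1.1, -0.3, -0.9]
grip_width: 0.0636
```

```bash
python3 -c "
from rig import robot
from h import *
o=st(robot);print(o['joint_velocities'].round(4))
delta(o,target(1.7,45,1),[550,176,26])
c=robot.camera('wrist'); cv2.imwrite('pics/w6.png',c['color'][:,:,::-1])
"
```

```text
t 10.15 pos [549.8 176.9  29.3] point [-0.021  0.708 -0.706] jaw [1.    0.029 0.   ] jaw az 1.67 tilt 45.06 q [-0.271  0.892  1.747  0.912  1.026 -1.003] F [-1.06 -0.3  -0.91] w 63.6
[ 0.0019 -0.0022  0.0003 -0.0001 -0.0022  0.0002]
dp [ 0.2 -0.9 -3.3] rv [-0.0011 -0.      0.0006] deg 0.07
```

View pics/w6.png

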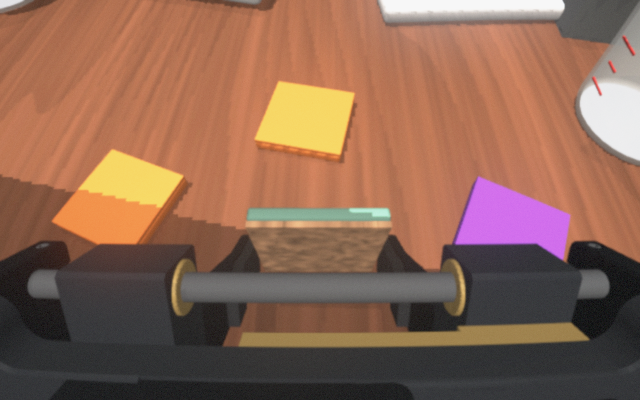

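>>> move_arm(rows=[0,0,-1.5,0,0,0,0.4,0,0,-1.2,0,0,0,0.4,0,0,0,0,0,0,0.4,0,0,0,0,0,0,0.4])

```text
time: 10.6
position: [0.5497, 0.1769, 0.0265]
tool_rot: [0.644, 0.663, 0.267, -0.275]
ft_force: [-0.2, 0.5, -0.8]
grip_width: 0.0634
```

>>> move_arm(rows=[0,0,-0.7,0,0,0,0.4,0,0,0,0,0,0,0.4,0,0,0,0,0,0,0.4])

```text
time: 10.9
position: [0.5497, 0.1769, 0.0259]
tool_rot: [0.644, 0.663, 0.267, -0.275]
ft_force: [-0.6, -0.0, -0.6]
grip_width: 0.0635
```

>>> move_arm(rows=[0,0,-0.7,0,0,0,0.4,0,0,0,0,0,0,0.4,0,0,0,0,0,0,0.4])

```text
time: 11.2
position: [0.5498, 0.177, 0.0255]
tool_rot: [0.643, 0.663, 0.267, -0.275]
ft_force: [-0.9, -0.5, 1.4]
grip_width: 0.0635
```

>>> move_arm(rows=[0,0,-0.5,0,0,0,0.4,0,0,0,0,0,0,0.4,0,0,0,0,0,0,0.4])

```text
time: 11.5
position: [0.5498, 0.1771, 0.0255]
tool_rot: [0.643, 0.662, 0.268, -0.275]
ft_force: [-1.1, -0.7, 4.8]
grip_width: 0.0634
```

>>> move_arm(rows=[0,0,0.4,0,0,0,0.4,0,0,0,0,0,0,0.4,0,0,0,0,0,0,0.24,0,0,0,0,0,0,0.2,0,0,0,0,0,0,0.1,0,0,0,0,0,0,0.1])

```text
time: 12.1
position: [0.5497, 0.1769, 0.0247]
tool_rot: [0.644, 0.663, 0.267, -0.275]
ft_force: [-0.6, 0.4, -0.1]
grip_width: 0.0761
```

```bash
python3 -c "
from rig import robot
from h import *
o=st(robot)
c=robot.camera('wrist'); cv2.imwrite('pics/w7.png',c['color'][:,:,::-1])
"
```

```text
t 12.1 pos [549.7 176.9  24.7] point [-0.021  0.707 -0.707] jaw [ 1.     0.029 -0.   ] jaw az 1.67 tilt 45.04 q [-0.271  0.9    1.747  0.915  1.021 -1.01 ] F [-0.6   0.42 -0.07] w 76.1
```

View pics/w7.png

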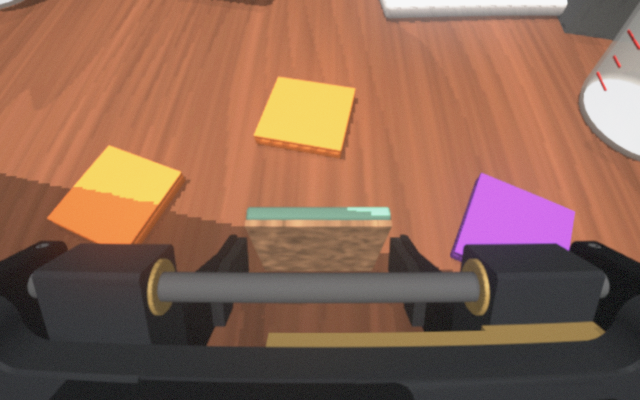

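>>> move_arm(rows=[0,-4,4,0,0,0,0.1,0.2,-10,10,0,0,0,0.1,0.3,-15,15,0,0,0,0.1,0.3,-15,20,0,0,0,0.1,0,-10,40,0,0,0,0.1,0,0,40,0,0,0,0.1,0,0,30,0,0,0,0.1,0,0,0,0,0,0,0.1])

```text
time: 12.95
position: [0.5526, 0.1215, 0.1886]
tool_rot: [0.643, 0.664, 0.269, -0.271]
ft_force: [0.3, -0.1, -0.4]
grip_width: 0.0782
```

```bash
python3 -c "
from rig import robot
from h import *
o=st(robot)
delta(o,target(1.7,-45,1),[550,235,120])
c=robot.camera('wrist'); cv2.imwrite('pics/w8.png',c['color'][:,:,::-1])
"
```

```text
t 12.95 pos [552.6 121.5 188.6] point [-0.014  0.706 -0.708] jaw [1.    0.028 0.009] jaw az 1.61 tilt 44.9 q [-0.365  0.619  1.691  0.75   1.286 -0.788] F [ 0.26 -0.09 -0.4 ] w 78.2
dp [ -2.6 113.5 -68.6] rv [-1.5686 -0.0385 -0.0056] deg 89.9
```

View pics/w8.png

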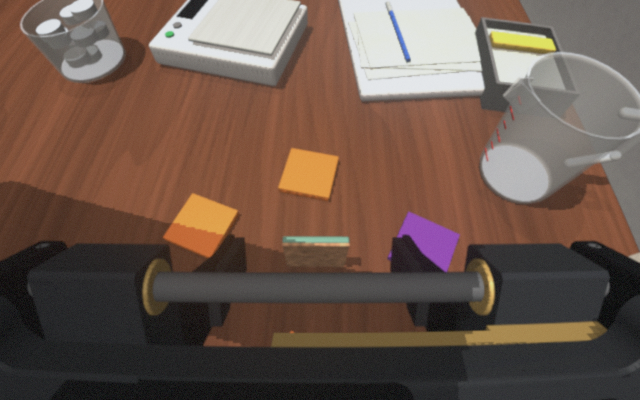

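>>> move_arm(rows=[-0.2,10.3,0,-0.1426,-0.0035,-0.0005,0.1,-0.2,10.3,0,-0.1426,-0.0035,-0.0005,0.1,-0.2,10.3,0,-0.1426,-0.0035,-0.0005,0.1,-0.2,10.3,0,-0.1426,-0.0035,-0.0005,0.1,-0.2,10.3,0,-0.1426,-0.0035,-0.0005,0.1,-0.2,10.3,0,-0.1426,-0.0035,-0.0005,0.1,-0.2,10.3,0,-0.1426,-0.0035,-0.0005,0.1,-0.2,10.3,0,-0.1426,-0.0035,-0.0005,0.1,-0.2,10.3,0,-0.1426,-0.0035,-0.0005,0.1,-0.2,10.3,0,-0.1426,-0.0035,-0.0005,0.1,-0.2,10.3,0,-0.1426,-0.0035,-0.0005,0.1,0,0,0,0,0,0,0.1])

```text
time: 14.2
position: [0.5461, 0.239, 0.1784]
tool_rot: [0.643, 0.663, -0.271, 0.272]
ft_force: [-0.8, -0.2, -0.5]
grip_width: 0.0783
```

```bash
python3 -c "
from rig import robot
from h import *
o=st(robot)
delta(o,target(1.7,-45,1),[549.8,231,82])
c=robot.camera('wrist'); cv2.imwrite('pics/w9.png',c['color'][:,:,::-1])
"
```

```text
t 14.2 pos [546.1 239.  178.4] point [ 0.012 -0.708 -0.706] jaw [ 1.     0.026 -0.009] jaw az 1.51 tilt 45.08 q [ 0.541  0.789  1.305 -0.661  1.525  0.708] F [-0.78 -0.17 -0.54] w 78.3
dp [  3.7  -8.  -96.4] rv [ 0.0016 -0.0093  0.0034] deg 0.58
```

View pics/w9.png

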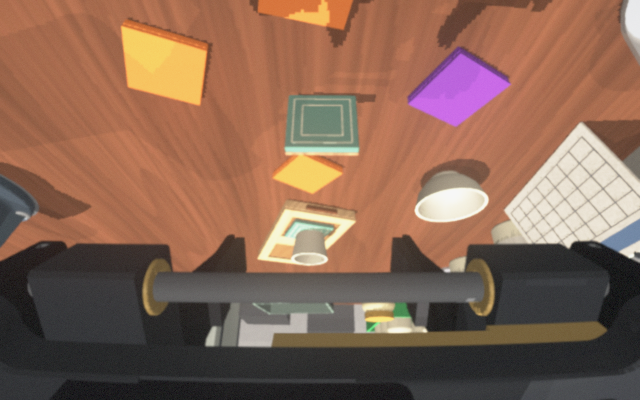

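>>> move_arm(rows=[1,-2,-30,0.0016,-0.0093,0.0034,0.1,1,-2,-35,0,0,0,0.1,1,-2,-30,0,0,0,0.1,0.7,-2,-14,0,0,0,0.1,0,0,0,0,0,0,0.1,0,0,0,0,0,0,0.1,0,0,0,0,0,0,0.1])

```text
time: 14.95
position: [0.5532, 0.2284, 0.077]
tool_rot: [0.648, 0.66, -0.262, 0.276]
ft_force: [0.0, -0.4, 0.9]
grip_width: 0.0785
```

```bash
python3 -c "
from rig import robot
from h import *
o=st(robot)
delta(o,target(1.7,-45,1),[549.8,187.0,25.3])
c=robot.camera('wrist'); cv2.imwrite('pics/w10.png',c['color'][:,:,::-1])
R=Ro.from_quat(o['tool_rot']).as_matrix(); T=c['tool_from_camera']
Rw=R@T[:3,:3]; tw=R@T[:3,3]+o['position']
c['R']=Rw.T; c['t']=-Rw.T@tw
np.savez('pics/w10.npz',**c)
"
```

```text
t 14.95 pos [553.2 228.4  77. ] point [ 0.025 -0.703 -0.711] jaw [1.    0.024 0.011] jaw az 1.38 tilt 44.68 q [ 0.523  0.915  1.35  -0.687  1.367  0.822] F [ 0.05 -0.35  0.91] w 78.5
dp [ -3.4 -41.4 -51.7] rv [-0.0059  0.0112  0.0056] deg 0.79
```

View pics/w10.png

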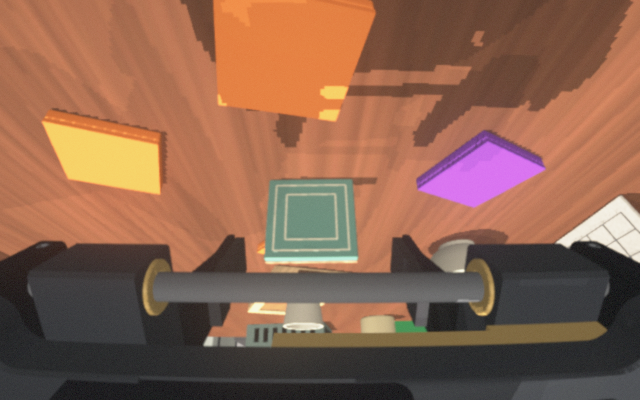

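```bash
python3 -c "
from h import *
c=dict(np.load('pics/w10.npz'))
print(plane_pt(c,[(271,180),(353,180)],0.0)*1000)
print(plane_pt(c,[(266,257),(358,257)],0.064)*1000)
cv2.imwrite('pics/w10z.png',cv2.resize(c['color'][160:280,240:390],None,fx=5,fy=5,interpolation=0)[:,:,::-1])
"
```

```text
[[518.42973547 182.27108738   0.        ]
 [581.90015308 182.52684782   0.        ]]
[[519.18468078 186.68969091  64.        ]
 [580.76706467 186.07973626  64.        ]]
```

View pics/w10z.png

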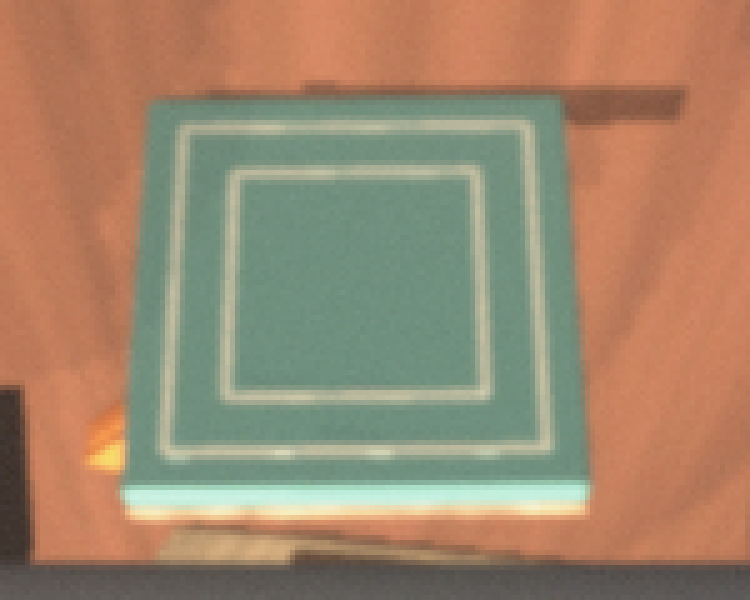

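>>> move_arm(rows=[-3,1,-6,-0.006,0.011,0.0056,0.1,0,0,0,0,0,0,0.1,0,0,0,0,0,0,0.1,0,0,0,0,0,0,0.1])

```text
time: 15.4
position: [0.549, 0.2294, 0.0691]
tool_rot: [0.643, 0.663, -0.268, 0.274]
ft_force: [-0.3, 0.3, 0.2]
grip_width: 0.0784
```

```bash
python3 -c "
from rig import robot
from h import *
o=st(robot)
delta(o,target(1.7,-45,1),[549.8,187.0,25.3])
"
```

```text
t 15.4 pos [549.  229.4  69.1] point [ 0.019 -0.708 -0.706] jaw [ 1.     0.03  -0.003] jaw az 1.74 tilt 45.09 q [ 0.528  0.928  1.352 -0.687  1.368  0.82 ] F [-0.27  0.34  0.25] w 78.4
dp [  0.8 -42.4 -43.8] rv [ 0.0017 -0.0028 -0.0007] deg 0.19
```

>>> move_arm(rows=[0.2,-10,-10.3,0.0017,-0.003,0,0.1,0.2,-10,-10.3,0,0,0,0.1,0.2,-10,-10.3,0,0,0,0.1,0.2,-6,-6.3,0,0,0,0.1,0,-3,-3,0,0,0,0.1,0,0,0,0,0,0,0.1,0,0,0,0,0,0,0.1,0,0,0,0,0,0,0.1])

```text
time: 16.2
position: [0.5502, 0.1907, 0.0293]
tool_rot: [0.643, 0.663, -0.266, 0.275]
ft_force: [0.0, 0.4, -0.2]
grip_width: 0.0784
```

```bash
python3 -c "
from rig import robot
from h import *
o=st(robot)
delta(o,target(1.7,-45,1),[549.8,187.0,25.3])
"
```

```text
t 16.2 pos [550.2 190.7  29.3] point [ 0.022 -0.706 -0.708] jaw [1.    0.03  0.001] jaw az 1.75 tilt 44.97 q [ 0.478  0.966  1.419 -0.733  1.261  0.865] F [ 0.02  0.41 -0.22] w 78.4
dp [-0.4 -3.7 -4. ] rv [-0.0006  0.0011 -0.0008] deg 0.09
```

>>> move_arm(rows=[-0.4,-1.7,-2,0,0,0,0.1,0,-1.8,-1.8,0,0,0,0.1,0,0,0,0,0,0,0.1,0,0,0,0,0,0,0.1,0,0,0,0,0,0,0.1])

```text
time: 16.7
position: [0.5495, 0.1867, 0.0251]
tool_rot: [0.643, 0.663, -0.266, 0.275]
ft_force: [-0.1, 0.6, 0.7]
grip_width: 0.0785
```

```bash
python3 -c "
from rig import robot
from h import *
o=st(robot)
delta(o,target(1.7,-45,1),[549.8,187.0,25.3])
"
```

```text
t 16.7 pos [549.5 186.7  25.1] point [ 0.021 -0.707 -0.707] jaw [1.   0.03 0.  ] jaw az 1.72 tilt 44.99 q [ 0.473  0.97   1.426 -0.738  1.251  0.87 ] F [-0.06  0.63  0.73] w 78.5
dp [0.3 0.3 0.2] rv [-0.0001  0.0001 -0.0004] deg 0.02
```

>>> move_arm(rows=[0.3,0.4,0.1,0,0,0,0.1,0,0,0,0,0,0,0.14,0,0,0,0,0,0,0.18,0,0,0,0,0,0,0.22,0,0,0,0,0,0,0.25,0,0,0,0,0,0,0.3,0,0,0,0,0,0,0.4,0,0,0,0,0,0,0.4], grip_force=20)

```text
time: 17.5
position: [0.5497, 0.1871, 0.0252]
tool_rot: [0.643, 0.663, -0.266, 0.275]
ft_force: [-0.0, 0.4, 0.5]
grip_width: 0.0621
```

```bash
python3 -c "
from rig import robot
from h import *
o=st(robot)
c=robot.camera('wrist'); cv2.imwrite('pics/w11.png',c['color'][:,:,::-1])
"
```

```text
t 17.5 pos [549.7 187.1  25.2] point [ 0.021 -0.707 -0.707] jaw [1.   0.03 0.  ] jaw az 1.72 tilt 45.0 q [ 0.473  0.971  1.425 -0.738  1.252  0.869] F [-0.04  0.39  0.48] w 62.1
```

View pics/w11.png

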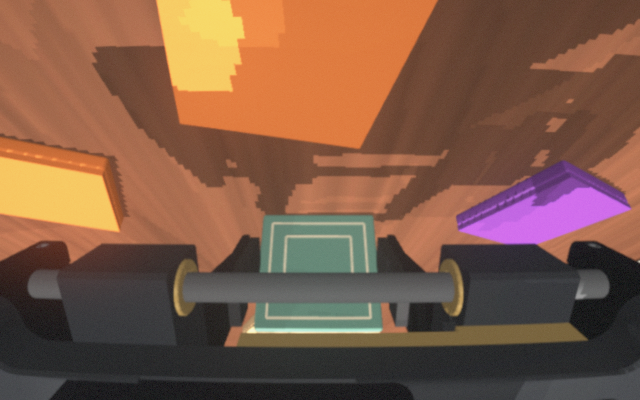

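>>> move_arm(rows=[0,0,0,0,0,0,0.4,0,0,3,0,0,0,0.4,0,0,5,0,0,0,0.4,0,0,0,0,0,0,0.4,0,0,0,0,0,0,0.4])

```text
time: 18.05
position: [0.5499, 0.1872, 0.0334]
tool_rot: [0.644, 0.663, -0.266, 0.275]
ft_force: [0.5, 0.4, -1.8]
grip_width: 0.0621
```

```bash
python3 -c "
from rig import robot
from h import *
o=st(robot)
c=robot.camera('wrist'); cv2.imwrite('pics/w12.png',c['color'][:,:,::-1])
c=robot.camera('scene'); cv2.imwrite('pics/s4.png',cv2.resize(c['color'][120:250,300:480],None,fx=4.3,fy=4.3)[:,:,::-1])
"
```

```text
t 18.05 pos [549.9 187.2  33.4] point [ 0.022 -0.706 -0.707] jaw [1.    0.03  0.001] jaw az 1.72 tilt 44.97 q [ 0.473  0.958  1.426 -0.735  1.26   0.861] F [ 0.47  0.41 -1.76] w 62.1
```

View pics/w12.png

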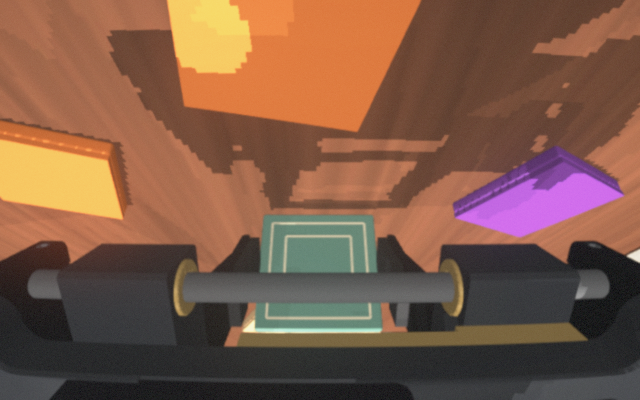

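View pics/s4.png

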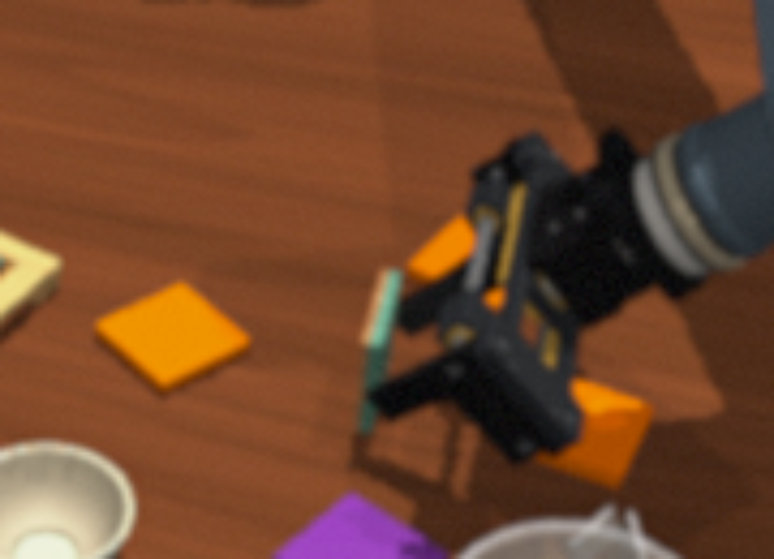

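```bash
python3 -c "
from rig import robot
from h import *
o=st(robot)
delta(o,target(-17.6,45,1),[505.9,-192.2,150])
"
```

```text
t 18.15 pos [549.7 187.1  33.2] point [ 0.021 -0.707 -0.707] jaw [1.   0.03 0.  ] jaw az 1.72 tilt 44.99 q [ 0.473  0.958  1.426 -0.735  1.26   0.861] F [ 1.05 -0.56 -1.3 ] w 62.6
dp [ -43.8 -379.3  116.8] rv [ 1.5615 -0.2177 -0.2645] deg 91.6
```

>>> move_arm(rows=[0,0,25,0,0,0,0.4,0,-5,40,0,0,0,0.4,0,-10,45,0,0,0,0.4,0,-20,20,0,0,0,0.4])

```text
time: 18.55
position: [0.5515, 0.1533, 0.1668]
tool_rot: [0.644, 0.663, -0.264, 0.276]
ft_force: [0.8, -0.3, -1.2]
grip_width: 0.0625
```

>>> move_arm(rows=[-3.8,-28.8,0,0.13,-0.0181,-0.022,0.4,-3.8,-28.8,0,0.13,-0.0181,-0.022,0.4,-3.8,-28.8,0,0.13,-0.0181,-0.022,0.4,-3.8,-28.8,0,0.13,-0.0181,-0.022,0.4,-3.8,-28.8,0,0.13,-0.0181,-0.022,0.4,-3.8,-28.8,0,0.13,-0.0181,-0.022,0.4,-3.8,-28.8,0,0.13,-0.0181,-0.022,0.4,-3.8,-28.8,0,0.13,-0.0181,-0.022,0.4,-3.8,-28.8,0,0.13,-0.0181,-0.022,0.4,-3.8,-28.8,0,0.13,-0.0181,-0.022,0.4,-3.8,-28.8,0,0.13,-0.0181,-0.022,0.4,-3.8,-28.8,0,0.13,-0.0181,-0.022,0.4])

```text
time: 19.75
position: [0.5038, -0.1935, 0.1635]
tool_rot: [0.746, 0.548, 0.306, -0.224]
ft_force: [0.2, 0.2, -1.1]
grip_width: 0.0623
```

>>> move_arm(rows=[0,0,0,0,0,0,0.4,0,0,0,0,0,0,0.4])

```text
time: 19.95
position: [0.5034, -0.1928, 0.1619]
tool_rot: [0.747, 0.547, 0.304, -0.224]
ft_force: [-0.3, -0.7, -1.6]
grip_width: 0.0622
```

```bash
python3 -c "
from rig import robot
from h import *
o=st(robot)
delta(o,target(-17.6,45,1),[505.9,-192.2,80])
c=robot.camera('wrist'); cv2.imwrite('pics/w13.png',c['color'][:,:,::-1])
c=robot.camera('scene'); cv2.imwrite('pics/s5.png',cv2.resize(c['color'][100:250,160:360],None,fx=4,fy=4)[:,:,::-1])
"
```

```text
t 19.95 pos [ 503.4 -192.8  161.9] point [ 0.21   0.667 -0.715] jaw [ 0.954 -0.301 -0.001] jaw az -17.53 tilt 44.36 q [-0.923  0.684  1.634  0.619  1.381 -0.914] F [-0.25 -0.69 -1.64] w 62.2
dp [  2.5   0.6 -81.9] rv [ 0.0102 -0.0046 -0.0012] deg 0.64
```

View pics/w13.png

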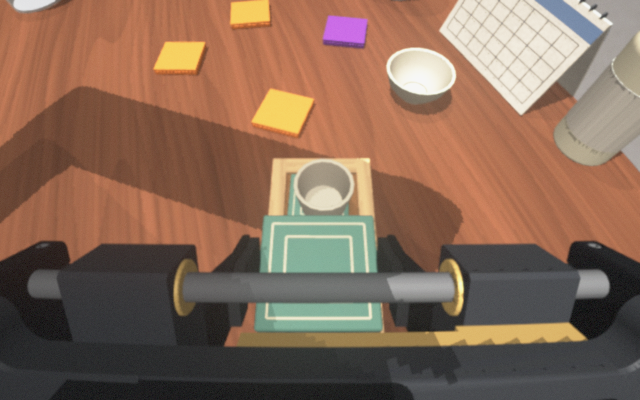

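View pics/s5.png

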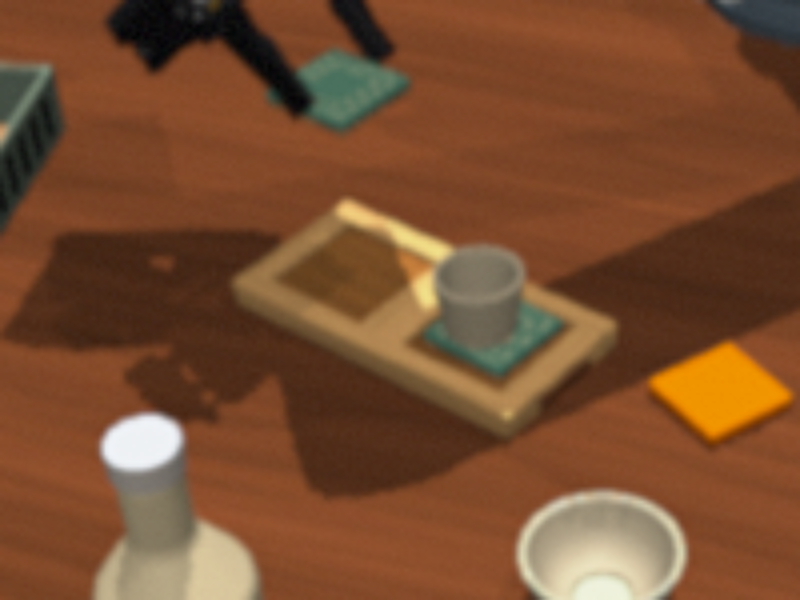

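>>> move_arm(rows=[0.8,0.2,-25,0.0102,-0.0046,-0.0012,0.4,0.8,0.2,-30,0,0,0,0.4,0.8,0.2,-30,0,0,0,0.4,0,0,-15,0,0,0,0.4,0,0,0,0,0,0,0.4,0,0,0,0,0,0,0.4,0,0,0,0,0,0,0.4])

```text
time: 20.75
position: [0.5072, -0.1908, 0.0643]
tool_rot: [0.744, 0.548, 0.309, -0.225]
ft_force: [1.1, 0.1, -0.9]
grip_width: 0.0623
```

```bash
python3 -c "
from rig import robot
from h import *
o=st(robot)
delta(o,target(-17.6,45,1),[505.9,-192.2,40])
c=robot.camera('wrist'); cv2.imwrite('pics/w14.png',c['color'][:,:,::-1])
c=robot.camera('top'); cv2.imwrite('pics/t2.png',cv2.resize(c['color'][150:300,300:500],None,fx=4,fy=4)[:,:,::-1])
"
```

```text
t 20.75 pos [ 507.2 -190.8   64.3] point [ 0.214  0.673 -0.708] jaw [ 0.954 -0.299  0.004] jaw az -17.42 tilt 44.92 q [-0.919  0.848  1.654  0.658  1.238 -1.033] F [ 1.07  0.08 -0.87] w 62.3
dp [ -1.3  -1.4 -24.3] rv [ 0.0025  0.0035 -0.0031] deg 0.3
```

View pics/w14.png

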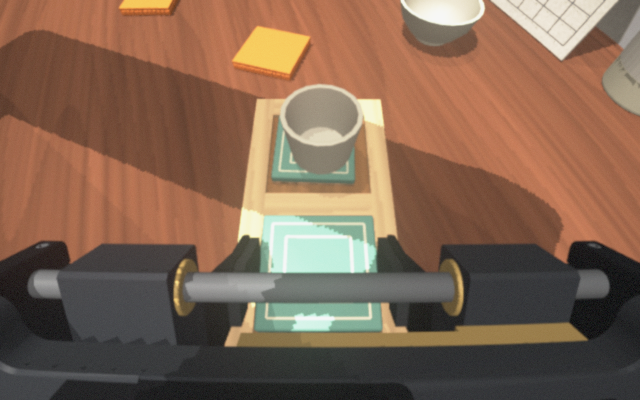

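View pics/t2.png

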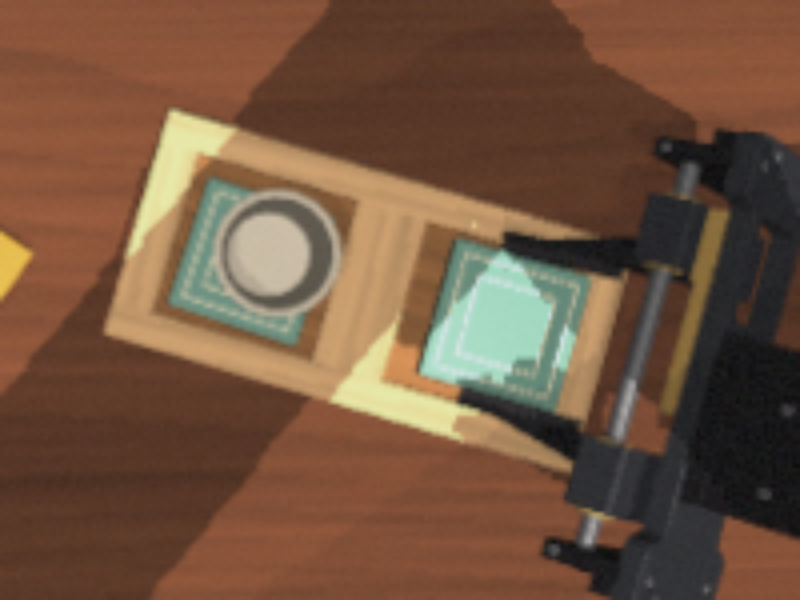

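```bash
python3 -c "
from h import *
c=dict(np.load('pics/top0.npz'))
f=lambda a:[(300+u/4-.4,150+v/4-.4) for u,v in a]
X=plane_pt(c,f([(457,238),(592,272),(555,412),(420,380)]),.0626)*1000
print(X.round(1).tolist(),X.mean(0).round(1), np.degrees(np.arctan2(*(X[0]-X[1])[[1,0]])),np.degrees(np.arctan2(*(X[3]-X[2])[[1,0]])))
"
```

```text
[[544.4, -176.2, 62.6], [527.9, -236.7, 62.6], [465.6, -218.1, 62.6], [481.1, -157.8, 62.6]] [ 504.8 -197.2   62.6] 74.78182595695726 75.55925393053819
```

>>> move_arm(rows=[-0.7,-0.7,-10,0.0025,0.0035,-0.003,0.4,-0.6,-0.7,-12,0,0,0,0.4,0,0,-9,0,0,0,0.4,0,0,0,0,0,0,0.4,0,0,0,0,0,0,0.4,0,0,0,0,0,0,0.4])

```text
time: 21.45
position: [0.5053, -0.1921, 0.0319]
tool_rot: [0.746, 0.545, 0.309, -0.227]
ft_force: [-0.5, -0.5, -0.8]
grip_width: 0.0624
```

```bash
python3 -c "
from rig import robot
from h import *
o=st(robot)
delta(o,target(-17.6,45,1),[505.9,-192.2,25.7])
"
```

```text
t 21.45 pos [ 505.3 -192.1   31.9] point [ 0.213  0.675 -0.706] jaw [ 0.953 -0.303 -0.002] jaw az -17.64 tilt 45.08 q [-0.924  0.905  1.652  0.668  1.199 -1.064] F [-0.46 -0.47 -0.79] w 62.4
dp [ 0.6 -0.1 -6.2] rv [-0.0019 -0.0017  0.0008] deg 0.15
```

>>> move_arm(rows=[0.5,0,-2.5,-0.0019,-0.0017,0,0.4,0,0,-1.5,0,0,0,0.4,0,0,-1,0,0,0,0.4,0,0,0,0,0,0,0.4,0,0,0,0,0,0,0.4,0,0,0,0,0,0,0.4])

```text
time: 22.05
position: [0.5058, -0.1921, 0.027]
tool_rot: [0.746, 0.545, 0.309, -0.226]
ft_force: [-0.0, -1.0, -0.5]
grip_width: 0.0622
```

>>> move_arm(rows=[0,0,-0.7,0,0,0,0.4,0,0,0,0,0,0,0.4,0,0,0,0,0,0,0.4])

```text
time: 22.35
position: [0.5058, -0.1921, 0.0262]
tool_rot: [0.746, 0.545, 0.309, -0.226]
ft_force: [0.5, 0.1, -0.5]
grip_width: 0.0625
```

>>> move_arm(rows=[0,0,-0.5,0,0,0,0.4,0,0,0,0,0,0,0.4,0,0,0,0,0,0,0.4])

```text
time: 22.65
position: [0.5058, -0.1921, 0.0261]
tool_rot: [0.746, 0.545, 0.309, -0.226]
ft_force: [-1.3, -0.1, 1.9]
grip_width: 0.0624
```

>>> move_arm(rows=[0,0,-0.4,0,0,0,0.4,0,0,0,0,0,0,0.4,0,0,0,0,0,0,0.4])

```text
time: 22.95
position: [0.5058, -0.1921, 0.026]
tool_rot: [0.746, 0.545, 0.309, -0.226]
ft_force: [-1.3, -1.5, 5.1]
grip_width: 0.0627
```

```bash
python3 -c "
from rig import robot
from h import *
o=st(robot)
c=robot.camera('wrist'); cv2.imwrite('pics/w15.png',c['color'][:,:,::-1])
c=robot.camera('top'); cv2.imwrite('pics/t3.png',cv2.resize(c['color'][150:300,300:500],None,fx=4,fy=4)[:,:,::-1])
"
```

```text
t 22.95 pos [ 505.8 -192.1   26. ] point [ 0.215  0.674 -0.707] jaw [ 0.953 -0.303  0.   ] jaw az -17.64 tilt 45.04 q [-0.923  0.915  1.652  0.672  1.19  -1.073] F [-1.34 -1.49  5.08] w 62.7
```

View pics/t3.png

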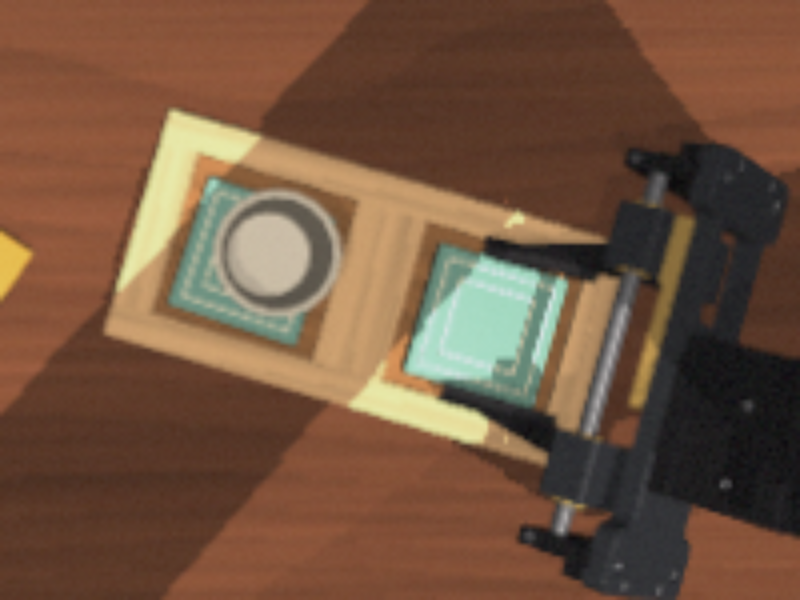

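View pics/w15.png

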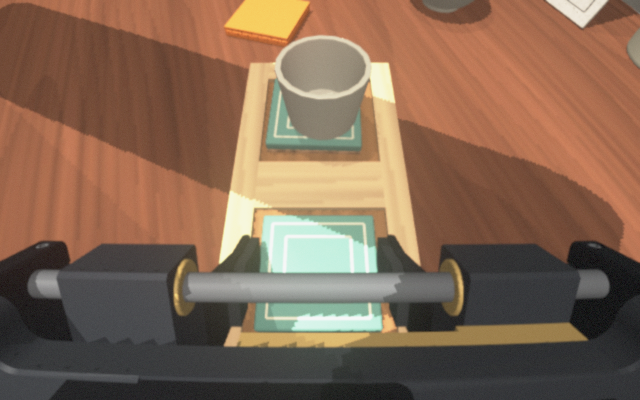

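The coaster is seated inside the recess with clearance all round and about 5 N of contact. I'll unload it slightly and open the gripper.

>>> move_arm(rows=[0,0,0.5,0,0,0,0.4,0,0,0,0,0,0,0.4,0,0,0,0,0,0,0.26,0,0,0,0,0,0,0.22,0,0,0,0,0,0,0.16,0,0,0,0,0,0,0.1,0,0,0,0,0,0,0.1])

```text
time: 23.75
position: [0.5058, -0.192, 0.0257]
tool_rot: [0.746, 0.545, 0.309, -0.226]
ft_force: [0.1, 0.1, 1.3]
grip_width: 0.077
```

```bash
python3 -c "
from rig import robot
from h import *
o=st(robot)
c=robot.camera('wrist'); cv2.imwrite('pics/w16.png',c['color'][:,:,::-1])
"
```

```text
t 23.75 pos [ 505.8 -192.    25.7] point [ 0.214  0.674 -0.707] jaw [ 0.953 -0.303 -0.   ] jaw az -17.63 tilt 44.98 q [-0.923  0.915  1.652  0.671  1.189 -1.072] F [0.05 0.05 1.34] w 77.0
```

View pics/w16.png

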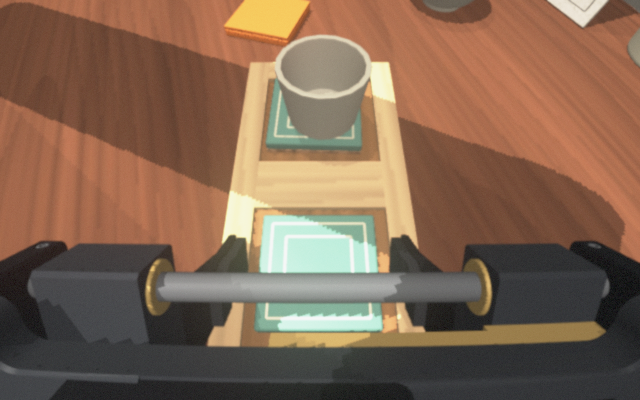

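Released. Retracting along the tool axis, then up.

>>> move_arm(rows=[0,0,3,0,0,0,0.1,-1,-3,5,0,0,0,0.1,-3,-10,12,0,0,0,0.1,-5,-15,20,0,0,0,0.1,-7,-20,30,0,0,0,0.1,-5,-15,40,0,0,0,0.1,0,-20,40,0,0,0,0.1,0,-10,10,0,0,0,0.1,0,0,0,0,0,0,0.1,0,0,0,0,0,0,0.1])

```text
time: 24.8
position: [0.4842, -0.2851, 0.1861]
tool_rot: [0.746, 0.545, 0.309, -0.226]
ft_force: [-1.0, 0.4, -0.6]
grip_width: 0.0786
```

```bash
python3 -c "
from rig import robot
from h import *
o=st(robot)
c=robot.camera('top'); cv2.imwrite('pics/t4.png',c['color'][:,:,::-1]); cv2.imwrite('pics/t4z.png',cv2.resize(c['color'][150:300,300:500],None,fx=4,fy=4)[:,:,::-1])
P=cloud(c)
for v,u in [(215,420),(218,427),(238,412),(242,422),(230,420),(230,400),(215,395)]: print(u,v,(P[v-1:v+2,u-1:u+2].reshape(-1,3).mean(0)*1000).round(1))
c=robot.camera('scene'); cv2.imwrite('pics/s6.png',cv2.resize(c['color'][100:280,160:400],None,fx=3.3,fy=3.3)[:,:,::-1])
"
```

```text
t 24.8 pos [ 484.2 -285.1  186.1] point [ 0.214  0.673 -0.708] jaw [ 0.953 -0.303 -0.   ] jaw az -17.67 tilt 44.96 q [-1.037  0.706  1.48   0.555  1.547 -0.916] F [-0.97  0.36 -0.6 ] w 78.6
420 215 [ 533.8 -196.7   24. ]
427 218 [ 527.9 -209.8   24.3]
412 238 [ 490.6 -180.1   24.7]
422 242 [ 482.7 -198.9   24.7]
420 230 [ 505.4 -195.9   23.9]
400 230 [ 505.9 -159.6   15.5]
395 215 [ 534.8 -150.2   18.5]
```

View pics/t4z.png

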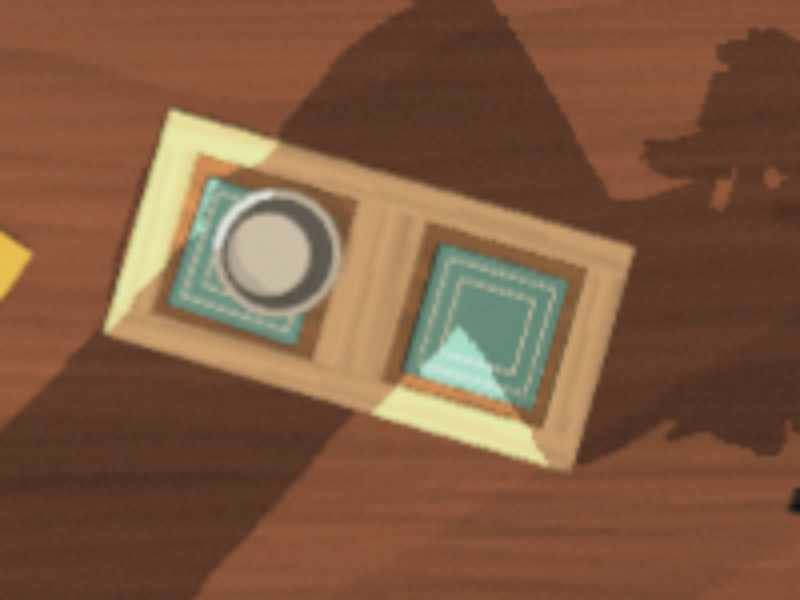

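View pics/s6.png

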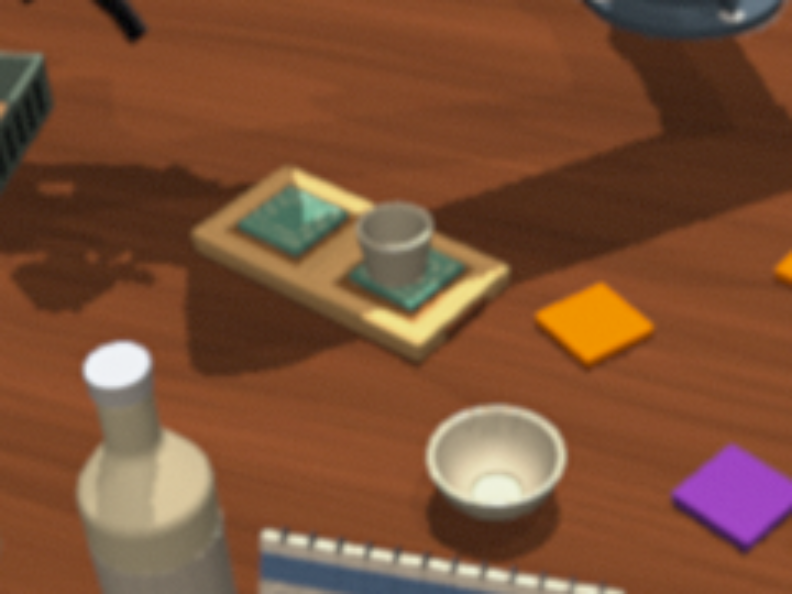

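The coaster lies flat with its top at z ≈ 24 mm everywhere and its glazed side up, centred in the recess. The cup and bowl have not moved, and the arm is clear of everything. Handing in.

```bash
python3 -c "
from rig import robot
print(robot.hand_in()); print(robot.get_obs()['time'])"
```

```text
the job is handed in; nothing more can be done
None
the job is handed in; nothing more can be done
```

I turned the coaster over and laid it flat in the empty recess, glazed side up, then let go and handed the job in at about 25 s. I did it in two 90° steps: I gripped it by its sides and stood it on edge on the table. Then I regripped it from the glaze side and lowered it until it touched the recess floor, with about 5 N of contact.

- **Final position:** in the last top and scene pictures the coaster has a gap all round inside the recess. Its top measured 24.0–24.7 mm above the table, against an expected 24 mm, so it is flat.
- **Other objects:** the cup, set coaster, bowl and look-alikes appear where they were. I judged this from the pictures rather than measuring it.
- **Arm:** it is about 0.19 m up and touching nothing.
- **Disagreements:** the finger opening read 62–63 mm on the 64 mm coaster during the regrip, probably because only the fingertips were in contact. While the coaster was held over the board, my pixel estimate of its angle was 1–3° off the board's angle. I did not re-measure the angle after release.
- **Change of plan:** I first tried tilting the tool outward, but joint 5 was nearly straight, so I switched to sideways tilts before touching anything.

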